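# Push the board out over the end of the ledge

## Task

Push the thin wooden board along the steel ledge with the fingertips until about a third of its length sticks out past the end where the kitchen scale stands, so that the cook there can take it by its edge; leave it lying flat and straight along the ledge. Only push it, never pick it up, and leave everything else where it stands.

Things in the scene. Friction and masses are not known exactly. Their poses are not given: they have to be found in the camera images.
- ledge: fixed low stainless-steel shelf on the counter. Its top is a flat plate 250 mm deep (own x) by 400 mm long (own y), the upper face 100 mm above the counter; both ends (y = -200 and +200 mm) are open, and along the far edge (+x) a rail stands 20 mm above the top. Origin: on the counter under the middle of the shelf; x points away from the robot, y along the ledge, z up
- board: loose thin wooden chopping board, 140 mm wide (own x) by 200 mm long (own y) by 8 mm thick, about 0.17 kg, lying flat on the ledge with its length roughly along it. Origin: centre of its underside; z up
- scale: fixed flat kitchen scale with a steel platform, 180 by 160 mm, 32 mm tall, on the counter off one end of the ledge (either the +y or the -y end): this marks the end over which the board is to stick out. Origin: centre of its underside, about 130 mm past that end
- jar: small lidded spice jar standing on the back of the ledge, 44 mm across, 75 mm tall. Origin: centre of its underside. To be left alone
- crock: white ceramic crock full of cooking spoons and turners standing on the counter off one end of the ledge, 106 mm across, 140 mm tall, utensils up to about 250 mm above the counter. Origin: centre of its underside. To be left alone
- mug: mug, 80 mm across, 90 mm tall, on the counter in front of the ledge. Origin: centre of its underside. To be left alone
- lid: flat round tub lid, 110 mm across, 10 mm thick, on the counter in front of the ledge. Origin: centre of its underside. To be left alone

How it is judged (in metres and radians):
At the end, for the whole second after the job is handed in: The board lies at rest, flat on the ledge and within 8 degrees of straight along it, with 48 to 87 mm of its 200 mm length past the end where the scale stands, its near side at most 25 mm over the ledge's front edge (((y of scale in the frame of ledge above 0 m and y of board in the frame of ledge between 0.148 and 0.187 m) or (y of scale in the frame of ledge below 0 m and y of board in the frame of ledge between -0.187 and -0.148 m)) and angle between the y axis of board and the y axis of ledge, either way round below 0.14 rad and z of board in the frame of ledge between 0.096 and 0.104 m and angle between board's own z axis and vertical below 0.04 rad and x of board in the frame of ledge between -0.08 and 0.06 m and linear speed of board below 0.01 m/s); the robot touches nothing.
It fails at once if the board is lifted off the ledge, tipped up or knocked off (z of board in the frame of ledge above 0.112 m or z of board in the frame of ledge below 0.085 m or angle between board's own z axis and vertical above 0.12 rad).
It fails at once if another thing is moved by more than 20 mm or tipped over (distance of any of jar, crock, mug, lid from where it was at the start of the episode above 0.02 m or angle between any of jar, crock, mug, lid's own z axis and vertical above 0.3 rad).
It also fails if it takes over 45 s, if anything falls off the work surface, if the arm or the gripper's body presses on something with over 40 N, if the wrist force passes 120 N, or if a joint passes its speed limit or range.

## Robot

A 6-joint arm with a two-finger parallel gripper is mounted at the origin on the work surface. World frame = base frame: x ahead of the robot, y to its left, z up, the work surface at z = 0. Lengths are in m, angles in degrees, forces in N, time in s.
With the tool pointing down it reaches from about 0.4 to 0.825 m from the base axis. Payload 7 kg.
Tool frame: the origin (TCP) lies midway between the tips of the shut fingers; the grasp point (between the pads) lies 19 mm behind it; z points along the fingers, y is the line along which they close (so a half turn about z gives the same grasp; the last joint's range is limited). The gripper opens to 88 mm and grips with 3 to 60 N. Pads are 19 mm wide; open, the fingers measure 130 mm over their backs; the gripper's body (78 mm by 193 mm) begins 47 mm behind the grasp point.
Start: joints at [-58.837, 20.546, 0.682, 0, -70.136, -16.507], TCP at [0.171, -0.653, 0.227] pointing down, gripper open.
Joint ranges: [-176.03, 176.03], [-82.01, 121.73], [-58.28, 71.71], [-173.87, 95.51], [-174.79, -0.11], [-173.66, 173.66]. Speed limits (degrees/s): [136.94, 136.94, 172.46, 180, 180, 180].

## Interface

Orientations are given as a 3x3 rotation matrix whose columns are the frame's x, y, z axes.
In Python, from plant import r gives the robot as it stands. The module is installed in compiled form; this text tells all that it offers.
- The arm moves only by the tool servo_tool, never from a script. Its argument "plan" is a list of rows, each an object with "slide": the shift along the tool's x, y, z normalised to -1 to 1, where 1 is 0.15 m, a list of three; "twist": the turn about the tool's z normalised to -1 to 1, where 1 is pi rad; "jaw": the closure, from -1 (fully open) to 1 (shut). A call has 1 to 12 rows; each row is the pose to reach, as a shift and turn from the pose commanded when the call began, along the tool's axes at that moment, turning the shorter way round; what a row does not reach only later rows make up. A row lasts 1/8 s, in which the tool goes at most 62.5 mm and 10.7 degrees, less where a joint would pass 70% of its speed; a pose out of reach is approached as far as the arm can. A call with a number of a shift or a turn outside -1 to 1 is refused whole. A call with a gripper value outside its range is refused whole. The fingers move at their own pace and stop on an object; the grip force is fixed at half the most. Time passes only in rows, so rows that repeat a pose let the fingers close. It gives the time, the measured TCP pose, the force, the opening and the grip force at its end, in the units of the state.
- r.sense(): the state, without advancing time (a new reading comes with each control period).
- r.snapshot(name): name is "scene" or "top"; returns (picture, depth): 480x640x3 uint8, blue, green, red; 480x640 float32, m along the optical axis (not along the pixel's ray), 0 where there is no reading.
- r.camera_params(name): a dict with "mtx" (3x3 intrinsics, pixels), "T" (4x4, takes a point from camera to world coordinates). Camera axes: x right, y up, looking along -z (the intrinsics and any distortion apply to the point x, -y, -z); pixel columns grow to the right and rows downward; lengths in m; the calibration is good to about 2 mm. A picture is of the moment at which its call begins. camera_params takes no time and is no camera call.
- r.close_job(): hands the job in; it is judged then, once.
The state is a dict: "clock": time; "q": joint angles; "qvel": joint speeds; "joint_torque": joint torques, N m; "tool_pos": TCP position; "tcp_rot": TCP orientation; "force": force on the tool from outside, world axes, zero at the start; "moment": the same for the moment, N m; "gripper_width": finger opening in m; "grip_force": force on a finger pad.
Only numpy, scipy, OpenCV 4.12 (cv2) and the standard library are available. Lean on these libraries where they do the work, as an engineer would, in place of code of your own. Each camera call takes 0.05 s, during which the arm holds its last target. There are 200 camera calls.

## Working session

There is one attempt and no reset: what is moved stays moved. The work goes in short steps, Python scripts to look and compute and a tool call to move; the robot and the scene stay as the last step left them, time stands still between calls to the robot, and variables do not carry over. Pictures are saved under pics/ and viewed, at most 10 in all, crops included, and the job is handed in when it is done.

Besides the shell and the picture viewer there is one more tool, called by a JSON object that holds its "api" and its "payload". servo_tool: Moves the arm, as the interface text tells. Scaled input: -1 to 1 covers 0.15 m each way for a shift and pi rad each way for a turn. Its arguments: {"type":"object","properties":{"plan":{"type":"array","items":{"type":"object","properties":{"slide":{"type":"array","items":{"type":"number"}},"twist":{"type":"number"},"jaw":{"type":"number"}}}}},"required":["plan"]}

```bash
mkdir -p pics; cat > h.py <<'E'
import numpy as np,cv2
from plant import r
def cloud(name):
    im,d=r.snapshot(name);p=r.camera_params(name);K=np.array(p["mtx"]);T=np.array(p["T"])
    v,u=np.mgrid[:480,:640]
    X=(u-K[0,2])/K[0,0]*d;Y=(v-K[1,2])/K[1,1]*d
    P=np.stack([X,-Y,-d,np.ones_like(d)],-1)@T.T
    P=P[...,:3].copy();P[d==0]=np.nan
    return im,P
E
python3 - <<'E'
from h import *
for n in("top","scene"):
    im,P=cloud(n);cv2.imwrite(f"pics/{n}0.png",im);np.save(n+".npy",P)
    print(n,r.camera_params(n))
    print(np.isfinite(P[...,0]).mean())
    if n=="top":
        for v in range(20,480,40): print(v,[tuple(np.round(P[v,u],2)) for u in range(40,640,80)])
s=r.sense();print(s["tool_pos"],s["tcp_rot"],s["clock"],s["gripper_width"])
E
```

```text
top {'mtx': array([[541.46755834,   0.        , 315.28886355],
       [  0.        , 541.46755834, 237.69571313],
       [  0.        ,   0.        ,   1.        ]]), 'T': array([[ 2.73312078e-02,  9.89959563e-01, -1.38683337e-01,
         3.72217316e-01],
       [-9.99618377e-01,  2.76236686e-02,  1.84141371e-04,
         3.48279045e-02],
       [ 4.01323507e-03,  1.38625380e-01,  9.90336760e-01,
         1.06613622e+00],
       [ 0.00000000e+00,  0.00000000e+00,  0.00000000e+00,
         1.00000000e+00]])}
0.9959309895833334
20 [(np.float64(1.38), np.float64(1.04), np.float64(-0.75)), (np.float64(0.93), np.float64(0.43), np.float64(0.08)), (np.float64(1.4), np.float64(0.47), np.float64(-0.75)), (np.float64(1.41), np.float64(0.18), np.float64(-0.74)), (np.float64(1.41), np.float64(-0.1), np.float64(-0.74)), (np.float64(1.41), np.float64(-0.38), np.float64(-0.72)), (np.float64(1.41), np.float64(-0.66), np.float64(-0.71)), (np.float64(1.41), np.float64(-0.94), np.float64(-0.7))]
60 [(np.float64(0.84), np.float64(0.57), np.float64(0.08)), (np.float64(0.86), np.float64(0.43), np.float64
[... 4819 characters left out ...]
(0.13), np.float64(-0.48), np.float64(0.07))]
scene {'mtx': array([[569.38859947,   0.        , 320.684256  ],
       [  0.        , 569.38859947, 233.6114872 ],
       [  0.        ,   0.        ,   1.        ]]), 'T': array([[-0.02618146, -0.71624046,  0.69736227,  1.39184501],
       [ 0.99959807, -0.02634551,  0.01046976,  0.03249355],
       [ 0.0108735 ,  0.69735609,  0.71664235,  1.00015756],
       [ 0.        ,  0.        ,  0.        ,  1.        ]])}
0.9959602864583333
[ 0.17065081 -0.65262112  0.2257213 ] [[-9.67482023e-01 -2.52939237e-01 -5.25868405e-04]
 [-2.52939735e-01  9.67481034e-01  1.39280871e-03]
 [ 1.56471736e-04  1.48053040e-03 -9.99998892e-01]] 0.1 0.08783007856657021
```

View pics/top0.png

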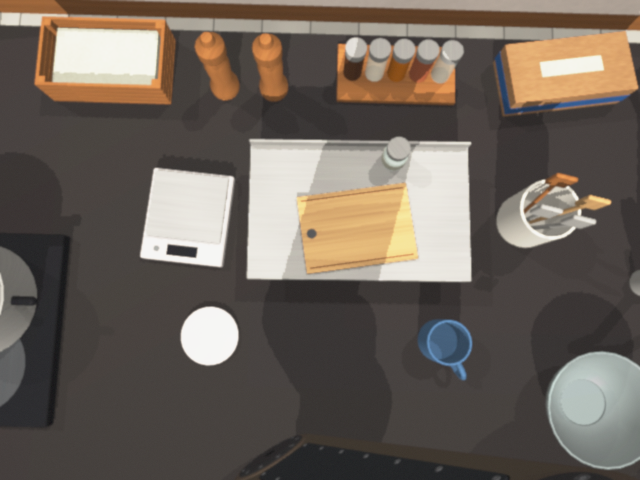

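View pics/scene0.png

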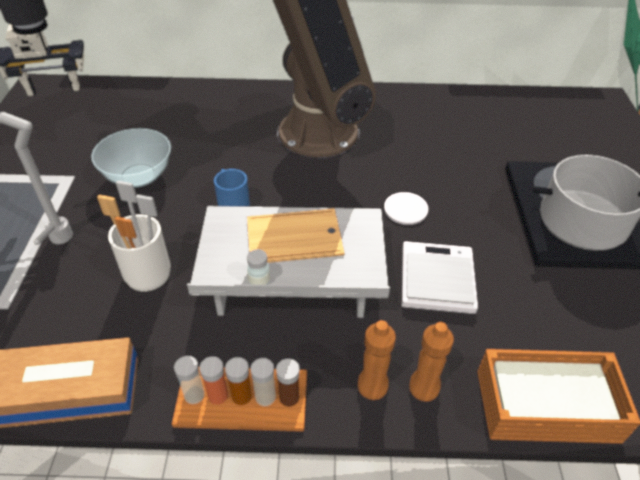

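The top view has +x up and +y left. The scale is left at (188,217), so the board goes towards +y. Board corners are near (297,195), (405,184), (417,261) and (308,273). The jar is at (397,152), the crock at (540,212), and the ledge spans columns 248–470.

```bash
cat >> h.py <<'E'
def ray(name,uv,z):
    p=r.camera_params(name);K=np.array(p["mtx"]);T=np.array(p["T"])
    uv=np.float64(uv).reshape(-1,2)
    d=np.c_[(uv[:,0]-K[0,2])/K[0,0],-(uv[:,1]-K[1,2])/K[1,1],-np.ones(len(uv))]@T[:3,:3].T
    return (T[:3,3]+d*((z-T[2,3])/d[:,2])[:,None])[:,:2]
def rect(m):
    c=max(cv2.findContours(m.astype(np.uint8),0,2)[0],key=cv2.contourArea)
    return cv2.boxPoints(cv2.minAreaRect(c))
def board(im):
    hsv=cv2.cvtColor(im,cv2.COLOR_BGR2HSV)
    m=cv2.inRange(hsv,(8,70,60),(30,255,255));m[:165]=0;m[300:]=0;m[:,:150]=0;m[:,475:]=0
    m=cv2.morphologyEx(m,2,np.ones((5,5)))
    c=max(cv2.findContours(m,0,2)[0],key=cv2.contourArea)
    w=ray("top",c.reshape(-1,2),.108)
    b=cv2.minAreaRect(np.float32(w*1000));return b,cv2.boxPoints(b)
E
python3 - <<'E'
from h import *
im=cv2.imread("pics/top0.png");P=np.load("top.npy")
b,c=board(im);print("board",b,c)
z=P[...,2];roi=np.zeros(z.shape,bool);roi[120:300,235:485]=1
m=roi&(z>.085)&(z<.112)
pts=P[m][:,:2]*1000
L=cv2.minAreaRect(np.float32(pts));print("ledge",L,cv2.boxPoints(L))
j=roi&(z>.15);print("jar",P[j].min(0),P[j].max(0),np.median(P[j],0))
for n,s in(("crock",np.s_[160:260,480:620]),("mug",np.s_[310:385,405:480])):
    q=P[s].reshape(-1,3);k=q[q[:,2]>.03];print(n,k.min(0),k.max(0))
    k=k[k[:,2]>.15]
    if len(k):print("high",k.min(0),k.max(0))
E
```

```text
board ((527.2960205078125, -38.50871276855469), (140.93899536132812, 200.15985107421875), 9.44184398651123) [[ 441.36343    48.655125]
 [ 474.1989   -148.79309 ]
 [ 613.22864  -125.67255 ]
 [ 580.3931     71.775665]]
ledge ((558.6630859375, -43.36607360839844), (248.13417053222656, 400.4524230957031), 0.8659600615501404) [[ 431.5841   154.9622 ]
 [ 437.63623 -245.44447]
 [ 685.74207 -241.69435]
 [ 679.68994  158.71233]]
jar [ 0.63528324 -0.12262933  0.15000853] [ 0.6745672  -0.08283422  0.18222166] [ 0.65220492 -0.10181873  0.17601697]
crock [ 0.51129208 -0.42656736  0.03014966] [ 0.61564904 -0.3184837   0.2490057 ]
high [ 0.52120806 -0.42656736  0.15016214] [ 0.6090847  -0.32005041  0.2490057 ]
mug [ 0.26185789 -0.24675732  0.03003798] [ 0.36872857 -0.1676396   0.09555411]
```

{"api": "servo_tool", "payload": {"plan": [{"slide":[0,0,-0.4],"twist":-0.06,"jaw":-0.36},{"slide":[-0.2,0.16,-0.87],"twist":-0.12,"jaw":-0.36},{"slide":[-0.4,0.32,-0.87],"twist":-0.18,"jaw":-0.36},{"slide":[-0.6,0.48,-0.87],"twist":-0.235,"jaw":-0.36},{"slide":[-0.8,0.65,-0.87],"twist":-0.29,"jaw":-0.36},{"slide":[-0.8,0.65,-0.87],"twist":-0.345,"jaw":-0.36},{"slide":[-0.8,0.65,-0.87],"twist":-0.4,"jaw":-0.36},{"slide":[-0.8,0.65,-0.87],"twist":-0.4235,"jaw":-0.36},{"slide":[-0.8,0.65,-0.87],"twist":-0.4235,"jaw":-0.36}]}}

```text
clock: 1.23
tool_pos: [0.2622, -0.5281, 0.3567]
tcp_rot: [[0.015, -1.0, -0.0], [-1.0, -0.015, 0.001], [-0.001, 0.0, -1.0]]
force: [-0.2, -0.3, -0.6]
gripper_width: 0.0599
grip_force: 0.0
```

{"api": "servo_tool", "payload": {"plan": [{"slide":[-0.3,-0.2,0],"twist":0,"jaw":-0.36},{"slide":[-0.6,-0.4,0],"twist":0,"jaw":-0.36},{"slide":[-0.8,-0.6,0],"twist":0,"jaw":-0.36},{"slide":[-0.8,-0.6,0],"twist":0,"jaw":-0.36}]}}

```text
clock: 1.72
tool_pos: [0.3518, -0.4052, 0.3571]
tcp_rot: [[0.017, -1.0, 0.0], [-1.0, -0.017, 0.0], [-0.0, -0.0, -1.0]]
force: [-0.1, -0.6, -0.9]
gripper_width: 0.059
grip_force: 0.0
```

{"api": "servo_tool", "payload": {"plan": [{"slide":[-0.3,-0.2,0],"twist":0,"jaw":-0.36},{"slide":[-0.6,-0.4,0],"twist":0,"jaw":-0.36},{"slide":[-0.8,-0.6,0],"twist":0,"jaw":-0.36},{"slide":[-0.8,-0.6,0],"twist":0,"jaw":-0.36}]}}

```text
clock: 2.22
tool_pos: [0.4396, -0.2843, 0.3566]
tcp_rot: [[0.016, -1.0, -0.001], [-1.0, -0.016, 0.0], [-0.0, 0.001, -1.0]]
force: [-0.3, -0.7, 0.7]
gripper_width: 0.0595
grip_force: 0.0
```

{"api": "servo_tool", "payload": {"plan": [{"slide":[-0.3,-0.2,0],"twist":0,"jaw":-0.36},{"slide":[-0.6,-0.4,0],"twist":0,"jaw":-0.36},{"slide":[-0.75,-0.56,0],"twist":0,"jaw":-0.36},{"slide":[-0.75,-0.56,0],"twist":0,"jaw":-0.36},{"slide":[-0.75,-0.56,0],"twist":0,"jaw":-0.36}]}}

```text
clock: 2.85
tool_pos: [0.5203, -0.1726, 0.3568]
tcp_rot: [[0.014, -1.0, -0.001], [-1.0, -0.014, -0.0], [0.0, 0.001, -1.0]]
force: [-0.3, 0.0, 0.6]
gripper_width: 0.0599
grip_force: 0.0
```

{"api": "servo_tool", "payload": {"plan": [{"slide":[0,0,0.3],"twist":0,"jaw":-0.36},{"slide":[0,0,0.6],"twist":0,"jaw":-0.36},{"slide":[0,0,0.9],"twist":0,"jaw":-0.36},{"slide":[0,0,0.9],"twist":0,"jaw":-0.36}]}}

```text
clock: 3.35
tool_pos: [0.5179, -0.1728, 0.2195]
tcp_rot: [[0.013, -1.0, -0.006], [-1.0, -0.013, 0.0], [-0.0, 0.006, -1.0]]
force: [-0.2, 0.0, 0.1]
gripper_width: 0.0595
grip_force: 0.0
```

{"api": "servo_tool", "payload": {"plan": [{"slide":[0,0,0.2],"twist":0,"jaw":-0.36},{"slide":[0,0,0.4],"twist":0,"jaw":-0.36},{"slide":[0,0,0.55],"twist":0,"jaw":-0.36},{"slide":[0,0,0.65],"twist":0,"jaw":-0.36},{"slide":[0,0,0.7],"twist":0,"jaw":-0.36},{"slide":[0,0,0.7],"twist":0,"jaw":-0.36}]}}

```text
clock: 4.1
tool_pos: [0.521, -0.172, 0.1176]
tcp_rot: [[0.015, -1.0, 0.0], [-1.0, -0.015, -0.0], [0.0, -0.0, -1.0]]
force: [-0.2, -1.0, -0.3]
gripper_width: 0.0598
grip_force: 0.0
```

```bash
python3 - <<'E'
from h import *
for n in("top","scene"):
    im,P=cloud(n)
    im=im[110:310,220:500] if n=="top" else im[100:340,170:410]
    cv2.imwrite(f"pics/{n}1.png",cv2.resize(im,None,fx=2,fy=2,interpolation=2))
E
```

```text
(no output)
```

View pics/scene1.png

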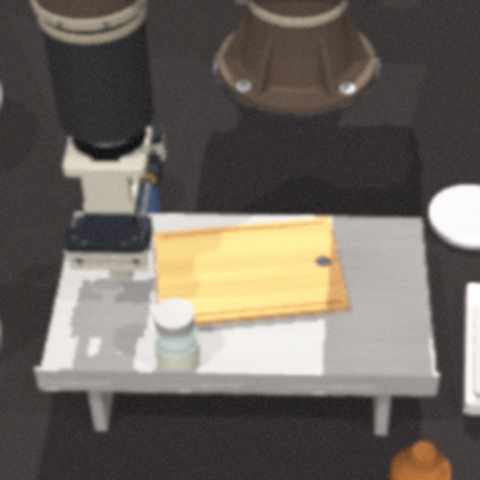

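View pics/top1.png

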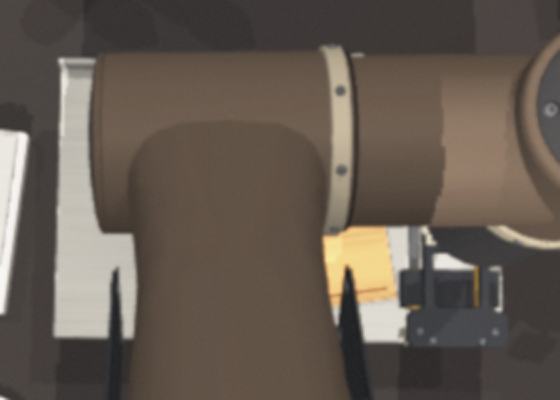

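The gripper is behind the board's −y end (gripper body around (110,240) in the scene crop) and clear of the jar at (177,335). The arm hides most of the top view. I'm lowering to just above the plate.

{"api": "servo_tool", "payload": {"plan": [{"slide":[0,0,0.05],"twist":0,"jaw":-0.36},{"slide":[0,0,0.085],"twist":0,"jaw":-0.36},{"slide":[0,0,0.095],"twist":0,"jaw":-0.36},{"slide":[0,0,0.095],"twist":0,"jaw":-0.36}]}}

```text
clock: 4.7
tool_pos: [0.5206, -0.1718, 0.1026]
tcp_rot: [[0.016, -1.0, -0.0], [-1.0, -0.016, -0.0], [0.0, 0.0, -1.0]]
force: [0.7, -1.2, 0.1]
gripper_width: 0.0596
grip_force: 0.0
```

{"api": "servo_tool", "payload": {"plan": [{"slide":[-0.05,0,0],"twist":0,"jaw":-0.36},{"slide":[-0.1,0,0],"twist":0,"jaw":-0.36},{"slide":[-0.15,0,0],"twist":0,"jaw":-0.36},{"slide":[-0.2,0,0],"twist":0,"jaw":-0.36},{"slide":[-0.25,0,0],"twist":0,"jaw":-0.36},{"slide":[-0.3,0,0],"twist":0,"jaw":-0.36},{"slide":[-0.35,0,0],"twist":0,"jaw":-0.36},{"slide":[-0.4,0,0],"twist":0,"jaw":-0.36},{"slide":[-0.45,0,0],"twist":0,"jaw":-0.36},{"slide":[-0.5,0,0],"twist":0,"jaw":-0.36}]}}

```text
clock: 5.95
tool_pos: [0.5197, -0.0963, 0.1028]
tcp_rot: [[0.015, -1.0, 0.0], [-1.0, -0.015, 0.0], [-0.0, -0.0, -1.0]]
force: [-0.3, -1.2, 0.3]
gripper_width: 0.0596
grip_force: 0.6
```

```bash
python3 - <<'E'
from h import *
im,P=cloud("scene")
cv2.imwrite("pics/scene2.png",cv2.resize(im[130:330,170:500],None,fx=2,fy=2,interpolation=2))
E
```

```text
(no output)
```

View pics/scene2.png

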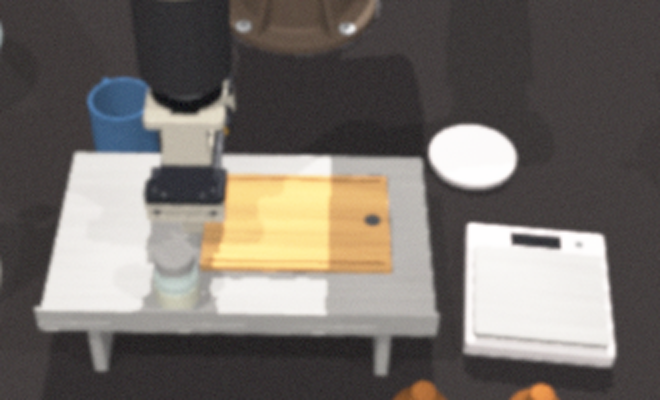

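The board is now squared up along the ledge: in the crop its corners are near (390,178) and (390,270). The jar at (175,275) hasn't moved. I'll keep pushing.

{"api": "servo_tool", "payload": {"plan": [{"slide":[-0.05,0,0],"twist":0,"jaw":-0.36},{"slide":[-0.1,0,0],"twist":0,"jaw":-0.36},{"slide":[-0.15,0,0],"twist":0,"jaw":-0.36},{"slide":[-0.2,0,0],"twist":0,"jaw":-0.36},{"slide":[-0.25,0,0],"twist":0,"jaw":-0.36},{"slide":[-0.3,0,0],"twist":0,"jaw":-0.36},{"slide":[-0.35,0,0],"twist":0,"jaw":-0.36},{"slide":[-0.4,0,0],"twist":0,"jaw":-0.36},{"slide":[-0.45,0,0],"twist":0,"jaw":-0.36},{"slide":[-0.5,0,0],"twist":0,"jaw":-0.36},{"slide":[-0.55,0,0],"twist":0,"jaw":-0.36},{"slide":[-0.6,0,0],"twist":0,"jaw":-0.36}]}}

```text
clock: 7.5
tool_pos: [0.5181, -0.0063, 0.1028]
tcp_rot: [[0.015, -1.0, -0.0], [-1.0, -0.015, 0.0], [-0.0, 0.0, -1.0]]
force: [-0.7, -1.9, 0.5]
gripper_width: 0.0597
grip_force: 0.9
```

```bash
cat > m.py <<'E'
from h import *
im,P=cloud("scene")
hsv=cv2.cvtColor(im,cv2.COLOR_BGR2HSV)
m=cv2.inRange(hsv,(8,70,60),(30,255,255));m[:190]=0;m[300:]=0;m[:,:210]=0;m[:,470:]=0
m=cv2.morphologyEx(m,2,np.ones((5,5)))
c=max(cv2.findContours(m,0,2)[0],key=cv2.contourArea)
b=cv2.minAreaRect(np.float32(ray("scene",c.reshape(-1,2),.108)*1000))
print(b);print(cv2.boxPoints(b))
c0=np.array([.5587,-.0434]);a=np.radians(.87);print("ledge-frame centre y:",(np.array(b[0])/1e3-c0)@[-np.sin(a),np.cos(a)])
s=r.sense();print(s["tool_pos"],s["force"])
E
python3 m.py
```

```text
((540.47314453125, 105.51374816894531), (202.78988647460938, 149.34078979492188), 89.93627166748047)
[[465.69        4.2019196]
 [615.0307      4.0358124]
 [615.2563    206.82558  ]
 [465.9156    206.99168  ]]
ledge-frame centre y: 0.14917333393699056
[ 0.5182855  -0.00567909  0.1028251 ] [-0.34544134  0.58883951 -0.31799671]
```

{"api": "servo_tool", "payload": {"plan": [{"slide":[-0.04,0,0],"twist":0,"jaw":-0.36},{"slide":[-0.08,0,0],"twist":0,"jaw":-0.36},{"slide":[-0.12,0,0],"twist":0,"jaw":-0.36},{"slide":[-0.12,0,0],"twist":0,"jaw":-0.36},{"slide":[-0.12,0,0],"twist":0,"jaw":-0.36},{"slide":[-0.05,0,0],"twist":0,"jaw":-0.36},{"slide":[0.02,0,0],"twist":0,"jaw":-0.36},{"slide":[0.02,0,-0.3],"twist":0,"jaw":-0.36},{"slide":[0.02,0,-0.6],"twist":0,"jaw":-0.36},{"slide":[0.02,0,-0.9],"twist":0,"jaw":-0.36},{"slide":[0.02,0,-0.9],"twist":0,"jaw":-0.36},{"slide":[0.02,0,-0.9],"twist":0,"jaw":-0.36}]}}

```text
clock: 9.05
tool_pos: [0.5178, -0.0104, 0.2374]
tcp_rot: [[0.015, -1.0, -0.0], [-1.0, -0.015, 0.0], [-0.0, 0.0, -1.0]]
force: [0.2, -0.1, -0.3]
gripper_width: 0.0592
grip_force: 0.0
```

```bash
python3 m.py; python3 - <<'E'
from h import *
im,P=cloud("scene");cv2.imwrite("pics/scene3.png",im)
E
```

```text
((540.6802978515625, 124.63700866699219), (149.20443725585938, 201.92132568359375), 0.257977694272995)
[[465.62424  225.26074 ]
 [466.53342   23.341469]
 [615.7363    24.013275]
 [614.82715  225.93256 ]]
ledge-frame centre y: 0.16829124453018424
[ 0.51752001 -0.01037363  0.23686112] [-0.03234388  0.82895565 -1.06253594]
```

View pics/scene3.png

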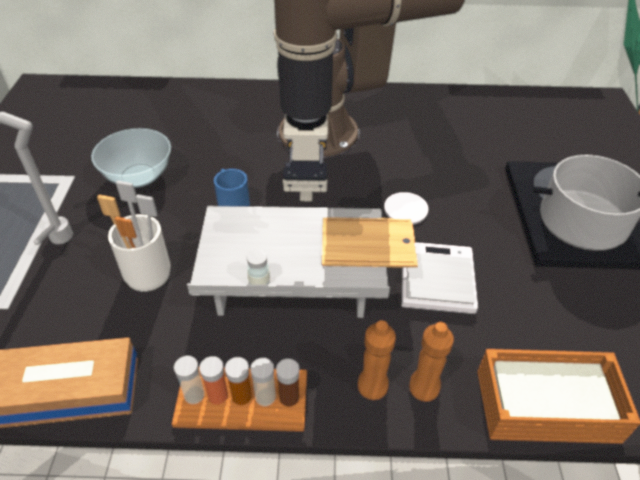

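The board spans columns 322–418 and sticks out past the ledge end at (387,270). It lies straight, with its centre about 168 mm along the ledge. The arm is clear and the jar, crock, mug and lid haven't moved, so I'm handing in.

```bash
python3 -c "
from plant import r
print(r.close_job())"
```

```text
the job is handed in; nothing more can be done
None
```

The job is handed in after about 9 s of robot time: the board lies flat and straight along the ledge, with about 68 mm of its 200 mm past the scale end, and the jar, crock, mug and lid look unmoved in the last picture; the hand-in returned no verdict.

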